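Index the portioning carousel and load the next pot

TASK

Load the next portion pot on the carousel: swing its lock lever from the locked mark to the middle mark, then turn the round table one position clockwise (seen from above) until it clicks in with the next empty seat at the pointer. Set the lidded pot that stands on the counter upright in that seat, let go of it, and swing the lever fully back to locked. The pots already aboard stay in their seats, and leave everything else on the counter where it is.

Things in the scene. Friction and masses are not known exactly. Their poses are not given: they have to be found in the camera images.
- lock_lever (a joint): Lock lever, rad, turns about an upright pivot; grows clockwise from above. 0 = locked (its tooth stands in a slot under the table and blocks it), 0.5 = middle mark, 1.0 = last mark; stops at 0 and 1.0. Dark ribs on the base plate beyond its nose mark the three. Friction (2 N at the grip) keeps it where left. The tooth is clear from 0.25 on and re-enters only when the table is clicked in
- lever_handle (a point): Centre of the lever's grip: an upright black round grip of 18 mm diameter from 44 to 83 mm above the counter, on the end of the flat lever; this point is 65 mm above the counter and 95 mm from the pivot axis. The grip is round, so fingers that hold it from above need not turn with the lever
- lever_hinge (a point): Point on the lever's vertical pivot axis, 65 mm above the counter (fixed to the base). At joint value 0 the grip lies from here along the base's own -y; as the value grows it swings towards the base's -x (clockwise from above)
- turntable (a joint): Round table's angle, rad, grows clockwise seen from above; 0 at the start. Clicks in (sprung roller on a six-lobed cam) every 1.0472 rad (60 deg): past half-way it is drawn into the next position, before that it springs back. Takes up to about 0.25 N m to turn. Turns freely otherwise, no end stop within a turn
- knob (a point): Centre of the bar knob in the middle of the round table, 102 mm above the counter, on the table's axis. The bar is black, 60 mm long, 14 mm thick and 34 mm high (85 to 119 mm above the counter), on a 20 mm thick stem. The point's x axis runs along the bar and turns with the table
- carousel: Fixed steel base; origin on the counter under the table's axis. Its -x points to the loading place and pointer (upright steel finger, 44 mm high, 172 mm from the axis). Aluminium round table: 280 mm diameter, top 52 mm above the counter, six seats at 100 mm radius, 60 deg apart. Lever on a round plate (256 mm) on the -y side; a bracket at +x, 34 mm high, reaches 153 mm from the axis
- loading_place (a point): Point over the base at table-top height (52 mm above the counter), 100 mm from the axis towards the pointer: the centre of whichever seat stands at the pointer
- seat1 (a point): Centre of the empty seat that comes to the loading place next, on the table's top surface; turns with the table. Each seat is a wire ring, 54 mm inside diameter, 4.5 mm high, on the flat table
- seat0 (a point): Centre of the seat that stands at the loading place at the start; it holds a pot
- seat5 (a point): Centre of the seat one place clockwise from seat0; it holds a pot
- seat4 (a point): Centre of the seat two places clockwise from seat0; it holds a pot
- new_pot: The pot to load: a round lidded portion pot, lid 53 mm in diameter, 36 mm high, narrower at the foot, about 50 g, standing on the counter to the left of the carousel. Origin at the centre of its underside. The lid (top 6 mm) is fixed. Can be gripped over the lid rim and body from above
- pot_seat0: Lidded portion pot of the same shape in seat0; origin at the centre of its underside. Stays aboard
- pot_seat5: Lidded portion pot of the same shape in seat5. Stays aboard
- pot_seat4: Lidded portion pot of the same shape in seat4. Stays aboard
- steel_cup: Open steel cup, 68 mm in diameter, 42 mm high, near the pot to load; origin at the centre of its underside. Leave alone
- timer: Round kitchen timer, 62 mm in diameter, 40 mm high, at the left rear; leave alone
Mind the look-alikes: they are no part of the job. What is shaped like the new_pot but green or purple is not meant.

How it is judged:
By the outcome, as a careful person would: the job done as asked, in the order asked, and still so for the second after the job is handed in, with the robot touching nothing.
It also fails if it takes over 67 s, if anything falls off the work surface, if the arm or the gripper's body presses on something with over 40 N, if the wrist force passes 120 N, or if a joint passes its speed limit or range.

ROBOT

A 7-joint arm with a two-finger parallel gripper is mounted at the origin on a cart in front of the work surface, level with it; the furniture and walls round the work are solid. World frame = base frame: x ahead of the robot, y to its left, z up, the work surface at z = 0. Lengths are in m, angles in rad, forces in N, time in s.
With the tool pointing down it reaches from about 0.4 to 0.875 m from the base axis. Payload 6.5 kg.
Tool frame: the origin (TCP) lies between the finger pads; the fingertips stand 17 mm ahead of it and the grasp point (between the pads) lies 2 mm behind it (arm.nose_length is the distance from the TCP to the fingertips, in m); z points along the fingers, y is the direction in which the jaws open and shut (so a half turn about z gives the same grasp; the last joint's range is limited). The gripper opens to 88 mm and grips with 3 to 60 N. Pads are 18 mm wide; open, the fingers measure 123 mm over their backs; the gripper's body (75 mm by 187 mm) begins 45 mm behind the grasp point.
Start: joints at [-1.374, 0.536, -0.004, 1.538, 0.003, 1.067, -0.071], TCP at [0.169, 0.628, 0.235] pointing down, gripper open.
Joint ranges: [-2.7, 2.7], [-0.37, 2.16], [-1.27, 1.26], [0.24, 2.4], [-1.31, 4.45], [0.19, 1.91], [-2.76, 2.76]. Speed limits (rad/s): [2.39, 2.39, 3.14, 3.14, 3.14, 3.14, 3.14].

INTERFACE

Orientations are given as a rotation vector (axis times angle).
In Python, from rig import arm gives the robot as it stands. The module is installed in compiled form; this text tells all that it offers.
- The arm moves only by the tool send_rows, never from a script. Its argument "series" is a list of rows, each a list of 5 numbers: the opening, from 0 (shut) to 1 (fully open), then the shift along the tool's x, y, z in mm, then the turn about the tool's z in rad. In form: [[fingers, dx, dy, dz, spin], ...]. A call has 1 to 12 rows; each row is the pose to reach, as a shift and turn from the pose commanded when the call began, along the tool's axes at that moment; what a row does not reach only later rows make up. A row lasts 1/8 s, in which the tool goes at most 62.5 mm and 10.7 degrees, less where a joint would pass 70% of its speed; a pose out of reach is approached as far as the arm can. A call with a gripper value outside its range is refused whole. The fingers move at their own pace and stop on an object; "force" is the grip in N (left out, the last holds). Time passes only in rows, so rows that repeat a pose let the fingers close. It gives the time, the measured TCP pose, the force and the opening at its end, in the units of the state.
- arm.observe(): the state, without advancing time (a new reading comes with each control period).
- arm.get_image(name): name is "side" or "top"; returns a dict with "img" (480x640x3 uint8, red, green, blue), "mtx" (3x3 intrinsics, pixels), "rvec" (rotation vector, rad) and "tvec" (3), from world to camera coordinates, as OpenCV has them. Camera axes: x right, y down, z forward; pixel columns grow to the right and rows downward; lengths in m; the calibration is good to about 2 mm. A picture is of the moment at which its call begins. There is no depth.
- arm.close_job(): hands the job in, once; it reports no verdict.
The state is a dict: "clock": time; "qpos": joint angles; "joint_vel": joint speeds; "joint_efforts": joint torques, N m; "tool_pos": TCP position; "tool_rot": TCP orientation; "ft_force": force on the tool from outside, world axes, zero at the start; "moment": the same for the moment, N m; "gripper_width": finger opening in m.
Only numpy, scipy, OpenCV 4.12 (cv2) and the standard library are available. Lean on these libraries where they do the work, as an engineer would, in place of code of your own. Each camera call takes 0.05 s, during which the arm holds its last target. There are 200 camera calls.

## Working session

There is one attempt and no reset: what is moved stays moved. The work goes in short steps, Python scripts to look and compute and a tool call to move; the robot and the scene stay as the last step left them, time stands still between calls to the robot, and variables do not carry over. Pictures are saved under pics/ and viewed, about 8 in all and at most 12, crops included, and the job is handed in when it is done.

Besides the shell and the picture viewer there is one more tool, called after "Emit:" as name(argument=value, ...), one argument or row to a line, values as JSON. send_rows: Moves the arm, as the interface text tells. Its arguments: {"type":"object","properties":{"series":{"type":"array","items":{"type":"array","items":{"type":"number"}}},"force":{"type":"number"}},"required":["series"]}

```bash
mkdir -p pics; cat > h.py <<'E'
import numpy as np,cv2
from rig import arm
def grab(n,f=None):
    d=arm.get_image(n)
    if f: cv2.imwrite('pics/'+f,d['img'][:,:,::-1])
    return d
def ray(d,u,v,z):
    R,_=cv2.Rodrigues(np.array(d['rvec'],float)); t=np.array(d['tvec'],float).ravel()
    c=-R.T@t; r=R.T@np.linalg.inv(d['mtx'])@np.array([u,v,1.])
    return (c+r*(z-c[2])/r[2]).round(4)
def proj(d,p):
    return cv2.projectPoints(np.array(p,float).reshape(-1,3),np.array(d['rvec'],float),np.array(d['tvec'],float),np.array(d['mtx'],float),None)[0].reshape(-1,2).round(1)
E
python3 - <<'E'
from h import *
for n in('top','side'):
    d=grab(n,n+'0.png'); R,_=cv2.Rodrigues(np.array(d['rvec'],float)); print(n,-R.T@np.array(d['tvec']).ravel(),R.round(2).tolist(),d['mtx'])
s=arm.observe();print(s['tool_pos'],s['tool_rot'],s['gripper_width'],s['clock'],arm.nose_length)
print(cv2.Rodrigues(np.array(s['tool_rot']))[0].round(3))
E
```

```text
top [0.4066196  0.02219031 1.45440184] [[0.01, -1.0, -0.0], [-1.0, -0.01, -0.09], [0.09, 0.0, -1.0]] [[538.41257646   0.         314.95500524]
 [  0.         538.41257646 235.43065615]
 [  0.           0.           1.        ]]
side [0.29618267 0.7125072  0.72311261] [[-0.93, -0.36, 0.02], [-0.24, 0.59, -0.77], [0.26, -0.73, -0.63]] [[449.99693102   0.         320.36180413]
 [  0.         449.99693102 237.89293819]
 [  0.           0.           1.        ]]
[0.16874041 0.62716746 0.23424719] [-4.11506296e-01 -3.11444347e+00  2.34855355e-03] 0.08816126279535119 0.1 0.017
[[-0.966  0.26  -0.   ]
 [ 0.26   0.966 -0.001]
 [-0.    -0.001 -1.   ]]
```

View pics/top0.png

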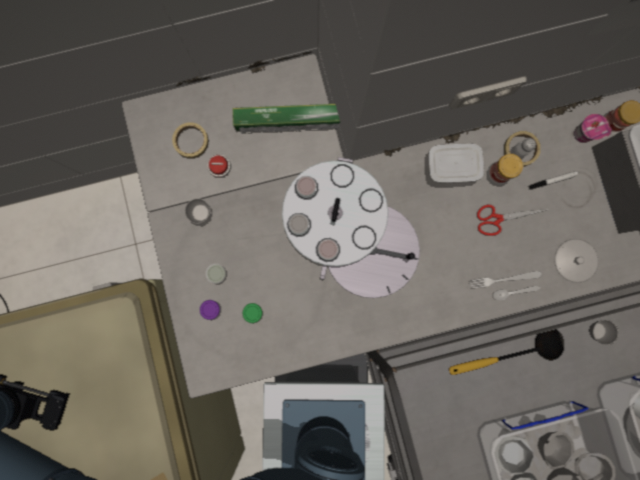

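View pics/side0.png

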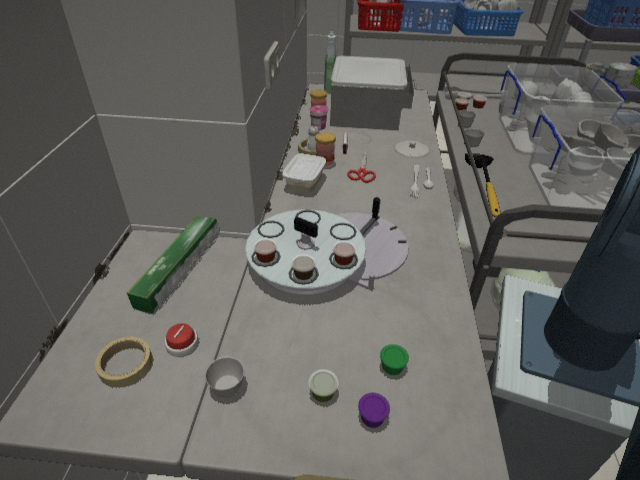

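The top view shows the table at about (335,213), the seat0 pot at (327,249) and the pointer at (323,272). The empty seat1 is at (364,238), the lever grip at (411,256), the new pot (pale) at (216,273) and the cup at (199,212). Green and purple look-alikes stand at (252,313) and (209,310). Next I'll measure these.

```bash
python3 - <<'E'
from h import *
d=grab('top');im=d['img'];hsv=cv2.cvtColor(im,cv2.COLOR_RGB2HSV)
g=cv2.cvtColor(im,cv2.COLOR_RGB2GRAY)
# table
m=((hsv[...,2]>185)&(hsv[...,1]<25)).astype('uint8'); m[:,:270]=0;m[:,400:]=0;m[:150]=0;m[280:]=0
m=cv2.morphologyEx(m,cv2.MORPH_OPEN,np.ones((3,3)))
c=max(cv2.findContours(m,0,1)[0],key=cv2.contourArea);h=cv2.convexHull(c)
e=cv2.fitEllipse(h);print('table',e,ray(d,*e[0],.052))
def dark(x0,x1,y0,y1,th,z,name):
    s=(g[y0:y1,x0:x1]<th).astype('uint8');n,l,st,ce=cv2.connectedComponentsWithStats(s)
    for i in range(1,n):
        if st[i,4]>8:
            ys,xs=np.where(l==i);v=cv2.fitLine(np.c_[xs,ys].astype('float32'),2,0,.01,.01).ravel()
            print(name,ce[i]+[x0,y0],st[i],v[:2].round(3),ray(d,*(ce[i]+[x0,y0]),z))
dark(320,352,190,232,70,.119,'knob')
dark(365,425,235,300,70,.083,'lever')
print(g[262:284,312:336])
for n,(x,y) in dict(new=(216,273),cup=(199,212)).items():
    cr=im[y-16:y+17,x-16:x+17]; cv2.imwrite(f'pics/{n}.png',cv2.resize(cr[:,:,::-1],None,fx=8,fy=8,interpolation=2))
cr=im[150:305,270:430];cv2.imwrite('pics/crop.png',cv2.resize(cr[:,:,::-1],None,fx=3.75,fy=3.75,interpolation=cv2.INTER_CUBIC))
cr=im[190:290,180:240]
a=cv2.imread('pics/crop.png');b=cv2.resize(cr[:,:,::-1],None,fx=3,fy=3)
o=np.zeros((600,790,3),'uint8');o[:a.shape[0],:600]=a;o[:300,602:782]=b;cv2.imwrite('pics/c1.png',o)
E
```

```text
table ((327.3125915527344, 221.1497802734375), (77.15618133544922, 96.13690948486328), 129.03611755371094) [ 0.5738 -0.0053  0.052 ]
knob [335.14018692 210.41121495] [ 12   9   8  23 107] [ 0.193 -0.981] [ 0.5931 -0.0234  0.119 ]
lever [408.37931034 256.15517241] [35 18 15  7 58] [ 0.994 -0.111] [ 0.4822 -0.2119  0.083 ]
[[ 94  93  95 103 116 126 133 148 165 173 176 175 169 157 150 158 167 169
  169 171 173 179 184 185]
 [117 105  94  88  87  88  95 113 127 139 153 165 172 172 172 175 178 180
  181 183 183 185 185 185]
 [126 123 116 106  94  86  81  85  90  98 108 124 139 149 152 154 158 162
  165 168 171 172 173 176]
 [126 126 125 122 117 106  95  92  92  92  92  97 106 111 110 109 115 124
  128 132 133 134 140 145]
 [126 126 126 125 125 122 120 119 118 115 114 115 116 114 100  86  93 108
  111 106 104 103 106 108]
 [127 126 126 126 126 127 127 127 125 123 136 150 153 148 126 101 104 128
  135 123 119 119 119 119]
 [127 127 127 126 127 128 128 128 125 125 144 161 163 155 136 118 119 140
  157 160 159 158 158 159]
 [128 127 127 128 128 128 128 128 126 128 147 163 161 150 134 124 121 
[... 745 characters left out ...]
27 128 129 130 130 125 112 116 136 143 137 122 117 122 126 127 127
  129 128 125 129 146 163]
 [128 129 130 131 131 131 125 107  99 113 120 118 114 117 123 126 127 127
  129 129 127 121 127 149]
 [129 130 130 131 131 131 128 113  99  92  88  93 108 120 124 126 128 129
  129 129 128 124 121 135]
 [128 129 130 131 131 130 129 126 119 107  98 105 117 122 124 125 128 129
  129 130 129 128 125 128]
 [128 129 130 130 129 130 129 129 127 123 119 120 123 123 124 126 128 129
  130 130 129 129 128 129]
 [128 128 130 129 129 129 129 130 128 127 126 124 124 124 125 127 128 129
  129 130 129 129 129 128]
 [129 129 129 129 129 129 130 130 130 127 126 125 124 125 126 128 128 129
  130 130 128 128 128 127]]
```

View pics/c1.png

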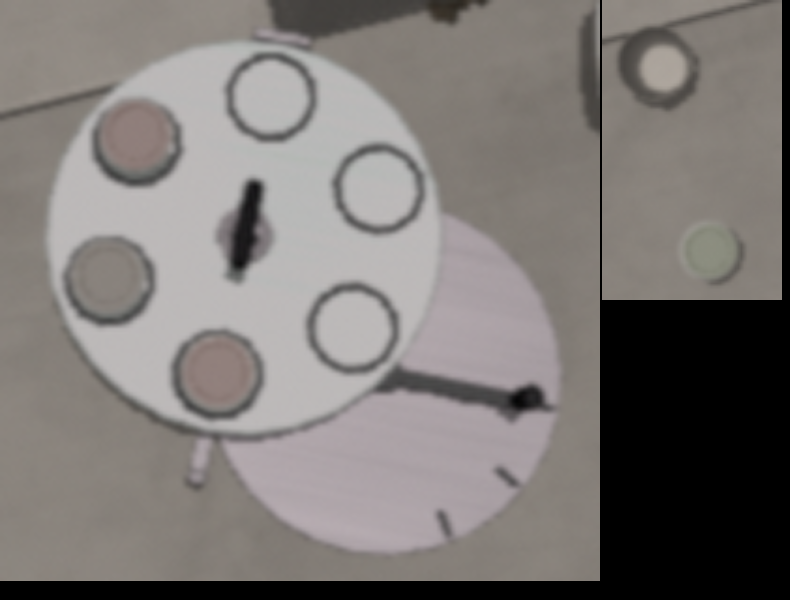

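```bash
cat >> h.py <<'E'
def circ(P):
    P=np.array(P)[:,:2]; A=np.c_[2*P,np.ones(len(P))]; s=np.linalg.lstsq(A,(P**2).sum(1),rcond=None)[0]
    return s[:2].round(4),round(float(np.sqrt(s[2]+s[:2]@s[:2])),4)
E
python3 - <<'E'
from h import *
d=grab('top')
p=lambda x,y,z:ray(d,270+x/3.75-.4,150+y/3.75-.4,z)
print('table',circ([p(*q,.052) for q in[(48,230),(245,41),(440,240),(245,436),(105,380),(107,98),(383,100)]]))
r=[p(*q,.0555) for q in[(352,327),(379,188),(271,97)]];print('rings',r,np.linalg.norm(r[0]-r[1]),np.linalg.norm(r[1]-r[2]))
c=r[0][:2]+r[2][:2]-r[1][:2];print('c from rings',c,'dist',[np.linalg.norm(q[:2]-c) for q in r],'ang',[np.degrees(np.arctan2(*(q[:2]-c)[::-1])) for q in r])
print('lids',[p(*q,.09) for q in[(217,370),(109,277),(136,136)]])
print('knob ends',p(255,185,.119),p(240,268,.119))
print('plate',circ([p(*q,.01) for q in[(560,375),(540,295),(470,225),(385,552),(480,525),(260,502),(530,475)]]))
print('grip top',p(528,396,.083),'ribs',p(507,476,.01),p(444,524,.01))
print('pointer top',p(194,482,.044))
q=lambda x,y,z:ray(d,180+(x-602)/3-.3,190+y/3-.3,z)
print('pot',q(710,250,.036),'cup',q(658,67,.042),'cup rim pts',q(620,67,.042),q(697,67,.042))
s=grab('side')
print('side: pot',ray(s,323,383,.036),'cup',ray(s,225,373,.042),'grip',ray(s,376,199,.083),'knob',ray(s,306,224,.112),'seat1',ray(s,343,231,.055),'lid0',ray(s,344,249,.09))
E
```

```text
table (array([ 0.5959, -0.0243]), 0.1385)
rings [array([ 0.5332, -0.0998,  0.0555]), array([ 0.631 , -0.1186,  0.0555]), array([ 0.695 , -0.0427,  0.0555])] 0.09959056180180931 0.09928146856286924
c from rings [ 0.5972 -0.0239] dist [np.float64(0.09928146856286922), np.float64(0.10055113127160728), np.float64(0.09959056180180931)] ang [np.float64(-130.13808091077894), np.float64(-70.35767496096135), np.float64(-10.881181197604482)]
lids [array([ 0.5   , -0.0055,  0.09  ]), array([0.5627, 0.0684, 0.09  ]), array([0.66  , 0.0511, 0.09  ])]
knob ends [ 0.6221 -0.0294  0.119 ] [ 0.5662 -0.0197  0.119 ]
plate (array([ 0.5029, -0.1262]), 0.1264)
grip top [ 0.4847 -0.217   0.083 ] ribs [ 0.4316 -0.2144  0.01  ] [ 0.3971 -0.1694  0.01  ]
pointer top [0.4249 0.0091 0.044 ]
pot [0.4358 0.2869 0.036 ] cup [0.5963 0.3359 0.042 ] cup rim pts [0.596  0.3694 0.042 ] [0.5966 0.3015 0.042 ]
side: pot [0.4365 0.2921 0.036 ] cup [0.6008 0.34   0.042 ] grip [ 0.4873 -0.22    0.083 ] knob [ 0.597  -0.0224  0.112 ] seat1 [ 0.5329 -0.0992  0.055 ] lid0 [0.4985 0.0018 0.09  ]
```

```bash
cat >> h.py <<'E'
def to(*pts,R0=None):
    s=arm.observe();R=cv2.Rodrigues(np.array(s['tool_rot'],float))[0];p=np.array(s['tool_pos'])
    print('at',p.round(4),'yaw x',np.degrees(np.arctan2(R[1,0],R[0,0])).round(1),'w',round(s['gripper_width'],4),'t',s['clock'],'f',np.round(s['ft_force'],1),'q7',round(s['qpos'][6],2))
    for q in pts: print(q,(R.T@(np.array(q)-p)*1000).round(1))
E
python3 -c "
from h import *
to((.44,.25,.235),(.52,.03,.22),(.4857,-.219,.16),(.4857,-.219,.067))"
```

```text
at [0.1688 0.6274 0.2346] yaw x 164.9 w 0.0884 t 0.25 f [0.6 0.5 0.4] q7 -0.07
(0.44, 0.25, 0.235) [-3.599e+02 -2.940e+02 -1.000e-01]
(0.52, 0.03, 0.22) [-494.3 -485.7   15.1]
(0.4857, -0.219, 0.16) [-525.9 -735.    75.2]
(0.4857, -0.219, 0.067) [-525.8 -734.9  168.2]
```

Emit:
send_rows(
  series=[
    [0.6,-360,-294,0,0],
    [0.6,-360,-294,0,0],
    [0.6,-360,-294,0,0],
    [0.6,-360,-294,0,0],
    [0.6,-360,-294,0,0],
    [0.6,-360,-294,0,0],
    [0.6,-360,-294,0,0],
    [0.6,-494,-486,15,0],
    [0.6,-494,-486,15,0],
    [0.6,-494,-486,15,0],
    [0.6,-494,-486,15,0],
    [0.6,-494,-486,15,0],
  ],
  force=20,
)

```text
clock: 1.75
tool_pos: [0.5205, 0.025, 0.22]
tool_rot: [0.423, 3.112, -0.003]
ft_force: [-0.6, 0.8, -0.2]
gripper_width: 0.0532
```

```bash
python3 -c "
from h import *
to((.4857,-.219,.16),(.4857,-.219,.067))"
```

```text
at [0.5205 0.025  0.22  ] yaw x 164.5 w 0.0532 t 1.75 f [-0.6  0.8 -0.2] q7 1.26
(0.4857, -0.219, 0.16) [ -31.4 -244.3   60.5]
(0.4857, -0.219, 0.067) [ -31.3 -244.2  153.5]
```

Emit:
send_rows(
  series=[
    [0.6,-31,-244,55,0],
    [0.6,-31,-244,55,0],
    [0.6,-31,-244,55,0],
    [0.6,-31,-244,55,0],
    [0.6,-31,-244,55,0],
    [0.6,-31,-244,110,0],
    [0.6,-31,-244,152,0],
    [0.6,-31,-244,152,0],
    [0,-31,-244,152,0],
    [0,-31,-244,152,0],
    [0,-31,-244,152,0],
    [0,-31,-244,152,0],
  ],
  force=15,
)

```text
clock: 3.25
tool_pos: [0.4858, -0.2204, 0.0698]
tool_rot: [0.418, 3.11, -0.013]
ft_force: [-1.1, -12.0, -0.7]
gripper_width: 0.0173
```

```bash
python3 - <<'E'
from h import *
to((.4435,-.1997,.068))
p=np.array([.5035,-.126])
for a in (.25,.5):
    t=np.radians(-100.5)-a; to((*(p+.095*np.array([np.cos(t),np.sin(t)])),.068))
E
```

```text
at [ 0.4858 -0.2204  0.0698] yaw x 164.7 w 0.0173 t 3.25 f [ -1.1 -12.   -0.7] q7 1.86
(0.4435, -0.1997, 0.068) [46.3  8.8  1.5]
at [ 0.4858 -0.2204  0.0698] yaw x 164.7 w 0.0173 t 3.25 f [ -1.1 -12.   -0.7] q7 1.86
(np.float64(0.4636160149656632), np.float64(-0.21222219979669277), 0.068) [23.6  2.   1.7]
at [ 0.4858 -0.2204  0.0698] yaw x 164.7 w 0.0173 t 3.25 f [ -1.1 -12.   -0.7] q7 1.86
(np.float64(0.4435241978675733), np.float64(-0.1996743046018896), 0.068) [46.3  8.8  1.5]
```

Emit:
send_rows(
  series=[
    [0,6,-1.5,0,0],
    [0,12,-1.5,0,0],
    [0,18,-1,0,0],
    [0,23,0,0,0],
    [0,29,1.2,0,0],
    [0,35,2.7,0,0],
    [0,41,4.5,0,0],
    [0,46,6.3,0,0],
    [0,46,6.3,0,0],
    [0,46,6.3,0,0],
  ],
)

```text
clock: 4.5
tool_pos: [0.4415, -0.2008, 0.0696]
tool_rot: [0.42, 3.113, -0.008]
ft_force: [-8.1, -12.5, 7.9]
gripper_width: 0.0171
```

```bash
python3 - <<'E'
from h import *
s=arm.observe();p=s['tool_pos'];v=np.array(p[:2])-[.5035,-.1275];print(np.linalg.norm(v),-np.arctan2(v[1],v[0])-np.radians(100.5))
to((.597,-.024,.2))
E
```

```text
0.09599516334730641 0.5185354999447904
at [ 0.4415 -0.2008  0.0696] yaw x 164.6 w 0.0171 t 4.5 f [ -8.1 -12.5   7.9] q7 1.86
(0.597, -0.024, 0.2) [-103.2  211.  -131.4]
```

Emit:
send_rows(
  series=[
    [0.6,46,6,0,0],
    [0.6,0,0,0,0],
  ],
)

```text
clock: 4.75
tool_pos: [0.4285, -0.1908, 0.0653]
tool_rot: [-0.414, -3.093, -0.009]
ft_force: [2.0, -0.5, -0.3]
gripper_width: 0.0347
```

I gave that call shifts left over from the previous call, so the tool jerked along its x while opening. I'll settle it and check the lever.

Emit:
send_rows(
  series=[
    [0.6,0,0,0,0],
    [0.6,0,0,0,0],
  ],
)

```text
clock: 5.0
tool_pos: [0.4444, -0.1958, 0.0688]
tool_rot: [0.411, 3.113, -0.0]
ft_force: [-0.1, -0.3, 0.6]
gripper_width: 0.0527
```

```bash
python3 - <<'E'
from h import *
to((.4435,-.2,.068))
a=cv2.resize(grab('top')['img'][150:305,270:430,::-1],None,fx=2.4,fy=2.4,interpolation=2)
b=cv2.resize(grab('side')['img'][160:310,230:430,::-1],None,fx=2,fy=2,interpolation=2)
o=np.zeros((400,800,3),'uint8');o[:a.shape[0],:a.shape[1]]=a;o[:300,400:]=b;cv2.imwrite('pics/l1.png',o)
E
```

```text
at [ 0.4444 -0.1958  0.0688] yaw x 165.0 w 0.0527 t 5.0 f [-0.1 -0.3  0.6] q7 1.86
(0.4435, -0.2, 0.068) [-0.3 -4.3  0.8]
```

View pics/l1.png

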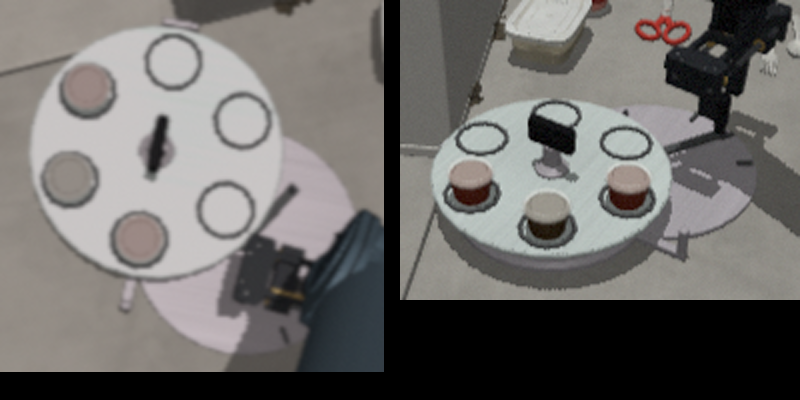

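The gripper hides the grip, but the lever's tail points about the way the middle mark needs. I'll lift clear and check the lever from above the knob.

```bash
python3 -c "
from h import *
to((.5965,-.024,.2),(.5965,-.024,.107))"
```

```text
at [ 0.4436 -0.1956  0.0685] yaw x 165.0 w 0.053 t 5.1 f [ 0.5 -0.4 -0.4] q7 1.86
(0.5965, -0.024, 0.2) [-103.2  205.4 -131.4]
(0.5965, -0.024, 0.107) [-103.1  205.4  -38.4]
```

Emit:
send_rows(
  series=[
    [0.6,0,0,-60,0],
    [0.6,0,0,-115,0],
    [0.6,0,0,-131,0],
    [0.6,-103,205,-131,-0.08],
    [0.6,-103,205,-131,-0.08],
    [0.6,-103,205,-131,-0.08],
    [0.6,-103,205,-131,-0.08],
    [0.6,-103,205,-131,-0.08],
    [0.6,-103,205,-131,-0.08],
  ],
)

```text
clock: 6.22
tool_pos: [0.595, -0.0253, 0.1982]
tool_rot: [-0.288, -3.126, 0.001]
ft_force: [0.4, -0.4, -0.8]
gripper_width: 0.0525
```

```bash
python3 - <<'E'
from h import *
to((.5965,-.024,.107))
a=cv2.resize(grab('top')['img'][150:305,270:430,::-1],None,fx=2.4,fy=2.4,interpolation=2)
b=cv2.resize(grab('side')['img'][160:310,230:430,::-1],None,fx=2,fy=2,interpolation=2)
o=np.zeros((400,800,3),'uint8');o[:a.shape[0],:a.shape[1]]=a;o[:300,400:]=b;cv2.imwrite('pics/l2.png',o)
E
```

```text
at [ 0.595  -0.0253  0.1982] yaw x 169.5 w 0.0525 t 6.225 f [ 0.4 -0.4 -0.8] q7 1.49
(0.5965, -0.024, 0.107) [-1.4  1.6 91.2]
```

View pics/l2.png

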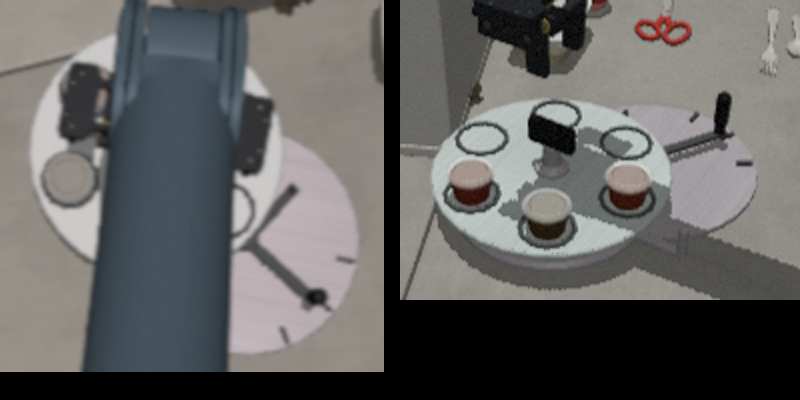

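The lever points at the middle rib: the grip top is at (318,297) in the left crop and the rib at about (328,307). Next I check the angle numerically and go down onto the knob.

```bash
python3 - <<'E'
from h import *
d=grab('top');g=cv2.cvtColor(d['img'],cv2.COLOR_RGB2GRAY)[255:295,390:425]
ys,xs=np.where(g<45);print(len(xs),xs.mean()+390,ys.mean()+255)
p=ray(d,270+318/2.4-.3,150+297/2.4-.3,.083);v=p[:2]-[.5035,-.1268];print(p,np.linalg.norm(v),-np.arctan2(v[1],v[0])-np.radians(100.5))
E
```

```text
27 401.0 273.22222222222223
[ 0.4381 -0.1959  0.083 ] 0.09514184147892027 0.5746362344309901
```

Emit:
send_rows(
  series=[
    [0.6,-1,2,50,0],
    [0.6,-1,2,91,0],
    [0.6,-1,2,91,0],
    [0,-1,2,91,0],
    [0,-1,2,91,0],
    [0,-1,2,91,0],
    [0,-1,2,91,0],
  ],
  force=25,
)

```text
clock: 7.25
tool_pos: [0.5977, -0.0242, 0.1089]
tool_rot: [0.287, 3.127, -0.003]
ft_force: [-2.3, -8.0, 4.8]
gripper_width: 0.0148
```

```bash
python3 - <<'E'
from h import *
piv=np.array([.5035,-.1268])
for n,box in(('top',(255,295,376,425)),('side',(205,260,330,420))):
    d=grab(n);y0,y1,x0,x1=box;im=d['img'];g=cv2.cvtColor(im,cv2.COLOR_RGB2GRAY)[y0:y1,x0:x1]
    cv2.imwrite(f'pics/m_{n}.png',cv2.resize(im[y0:y1,x0:x1,::-1],None,fx=8,fy=8,interpolation=2))
    s=(g<95).astype('uint8');N,l,st,ce=cv2.connectedComponentsWithStats(s)
    for i in range(1,N):
        if st[i,4]>20:
            ys,xs=np.where(l==i);f=cv2.fitLine(np.c_[xs+x0,ys+y0].astype('float32'),2,0,.01,.01).ravel()
            a,b=[ray(d,*(f[2:]+k*f[:2]),.04)[:2] for k in(-10,10)]
            print(n,st[i],ray(d,*f[2:],.04),np.degrees(np.arctan2(*(b-a)[::-1])))
o=np.zeros((450,800,3),'uint8');a=cv2.imread('pics/m_top.png');o[:a.shape[0],:a.shape[1]]=a;b=cv2.imread('pics/m_side.png');b=cv2.resize(b,None,fx=.55,fy=.55);o[:b.shape[0],400:400+b.shape[1]]=b;cv2.imwrite('pics/m.png',o)
to()
E
```

```text
top [  0   0  30  23 156] [ 0.4558 -0.1761  0.04  ] -128.5397274548773
side [ 33   1  34  35 336] [ 0.452  -0.1788  0.04  ] -104.51738583193492
side [ 0 19 26 16 97] [ 0.5409 -0.1132  0.04  ] -162.19710097678416
side [  0  47  28   8 123] [ 0.508 -0.028  0.04 ] -160.9703066618595
at [ 0.5976 -0.0247  0.1088] yaw x 169.5 w 0.0134 t 7.35 f [-1.9 -5.4  5.6] q7 1.51
```

View pics/m.png

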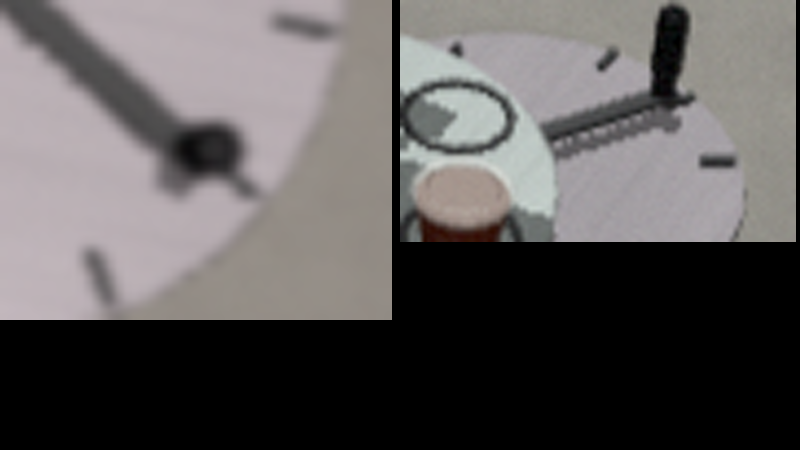

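The lever line measures -128.5° against -129.1° wanted, so it is on the middle mark. The knob is held at about 13.5 mm. Next is the 60° clockwise turn.

Emit:
send_rows(
  series=[
    [0,0,0,0,0.08],
    [0,0,0,0,0.19],
    [0,0,0,0,0.3],
    [0,0,0,0,0.41],
    [0,0,0,0,0.52],
    [0,0,0,0,0.63],
    [0,0,0,0,0.74],
    [0,0,0,0,0.85],
    [0,0,0,0,0.96],
    [0,0,0,0,1.05],
    [0,0,0,0,1.05],
    [0,0,0,0,1.05],
  ],
)

```text
clock: 8.85
tool_pos: [0.599, -0.023, 0.1088]
tool_rot: [1.812, 2.562, 0.002]
ft_force: [3.8, -2.7, 3.8]
gripper_width: 0.0138
```

Emit:
send_rows(
  series=[
    [0.5,0,0,0,0],
    [0.5,0,0,0,0],
    [0.5,0,0,-50,0],
    [0.5,0,0,-100,0],
    [0.5,0,0,-100,0],
  ],
)

```text
clock: 9.48
tool_pos: [0.5992, -0.0225, 0.2113]
tool_rot: [1.813, 2.561, 0.006]
ft_force: [0.4, -0.1, -0.5]
gripper_width: 0.0439
```

```bash
python3 -c "
from h import *
to((.436,.289,.2),(.436,.289,.03))"
```

```text
at [ 0.5992 -0.0225  0.2113] yaw x 109.4 w 0.0439 t 9.475 f [ 0.4 -0.1 -0.5] q7 0.59
(0.436, 0.289, 0.2) [348.1 -50.6  10.7]
(0.436, 0.289, 0.03) [348.2 -51.5 180.7]
```

Emit:
send_rows(
  series=[
    [1,60,-9,0,-0.18],
    [1,120,-17,0,-0.36],
    [1,348,-51,10,-1.05],
    [1,348,-51,10,-1.05],
    [1,348,-51,10,-1.05],
    [1,348,-51,10,-1.05],
    [1,348,-51,10,-1.05],
    [1,348,-51,10,-1.05],
    [1,348,-51,50,-1.05],
    [1,348,-51,90,-1.05],
    [1,348,-51,90,-1.05],
    [1,348,-51,90,-1.05],
  ],
)

```text
clock: 10.98
tool_pos: [0.435, 0.2881, 0.119]
tool_rot: [0.29, 3.127, 0.0]
ft_force: [0.3, -0.4, 1.2]
gripper_width: 0.0884
```

```bash
python3 - <<'E'
from h import *
d=grab('side')
a=grab('top')['img'][150:305,190:430,::-1]
a=cv2.resize(a,None,fx=1.65,fy=1.65,interpolation=2);b=cv2.resize(d['img'][180:440,200:460,::-1],None,fx=1.53,fy=1.53)
o=np.zeros((400,800,3),'uint8');o[:a.shape[0],:a.shape[1]]=a;o[:b.shape[0],400:400+b.shape[1]]=b;cv2.imwrite('pics/p.png',o)
to((.436,.2895,.028))
E
```

```text
at [0.4352 0.289  0.1196] yaw x 169.5 w 0.0883 t 11.075 f [-0.7 -0.1  0.2] q7 0.88
(0.436, 0.2895, 0.028) [-0.5  0.5 91.6]
```

View pics/p.png

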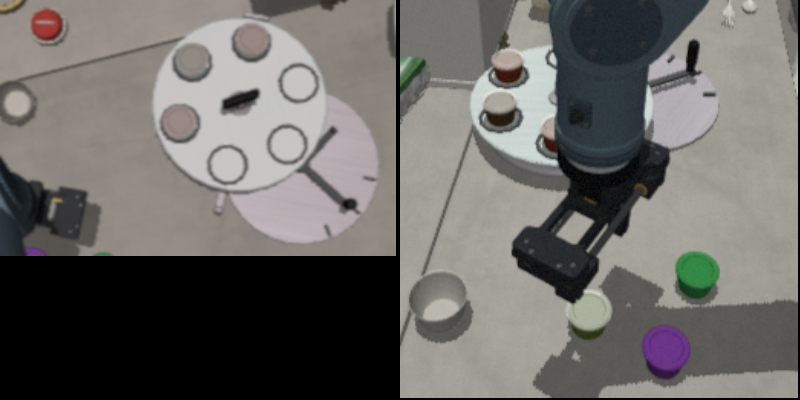

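The table has moved one place, with empty seat1 at the pointer, at (228,164) in the left crop. All three pots are aboard and the gripper is over the pale pot.

Emit:
send_rows(
  series=[
    [1,0,0,45,0],
    [1,0,0,80,0],
    [1,0,0,91,0],
    [1,0,0,91,0],
    [0.4,0,0,91,0],
    [0.4,0,0,91,0],
    [0.4,0,0,91,0],
    [0.4,0,0,91,0],
    [0.4,0,0,91,0],
  ],
  force=15,
)

```text
clock: 12.2
tool_pos: [0.4341, 0.2889, 0.0273]
tool_rot: [0.287, 3.128, 0.001]
ft_force: [-1.6, -0.3, 4.1]
gripper_width: 0.0521
```

```bash
python3 - <<'E'
from h import *
d=grab('top')
r=ray(d,190+228/1.65-.2,150+164/1.65-.2,.0555);print('seat at pointer',r)
to((.499,-.006,.2))
E
```

```text
seat at pointer [ 0.5    -0.0075  0.0555]
at [0.4342 0.2889 0.0273] yaw x 169.5 w 0.0523 t 12.25 f [-1.2  0.5  4.8] q7 0.93
(0.499, -0.006, 0.2) [-117.4 -278.2 -172.7]
```

Emit:
send_rows(
  series=[
    [0.4,0,0,-25,0],
    [0.4,0,0,-75,0],
    [0.4,0,0,-125,0],
    [0.4,0,0,-135,0],
    [0.4,-17,-40,-135,0],
    [0.4,-34,-80,-135,0],
    [0.4,-55,-130,-135,0],
    [0.4,-76,-180,-135,0],
    [0.4,-97,-230,-135,0],
    [0.4,-112,-265,-135,0],
    [0.4,-117,-278,-135,0],
    [0.4,-117,-278,-135,0],
  ],
)

```text
clock: 13.75
tool_pos: [0.498, -0.0058, 0.1613]
tool_rot: [-0.288, -3.127, 0.0]
ft_force: [-0.1, 0.4, -0.2]
gripper_width: 0.0521
```

```bash
python3 - <<'E'
from h import *
d=grab('side');cv2.imwrite('pics/s.png',cv2.resize(d['img'][140:340,230:430,::-1],None,fx=3,fy=3,interpolation=2))
to((.499,-.0063,.08),(.499,-.0063,.09))
print(proj(d,[(.499,-.0063,.0555)]))
E
```

```text
at [ 0.498  -0.0046  0.1614] yaw x 169.6 w 0.0523 t 13.8 f [ 0.2 -0.1 -1. ] q7 1.49
(0.499, -0.0063, 0.08) [-1.5 -1.5 81.4]
(0.499, -0.0063, 0.09) [-1.4 -1.5 71.4]
[[344.1 258.5]]
```

View pics/s.png

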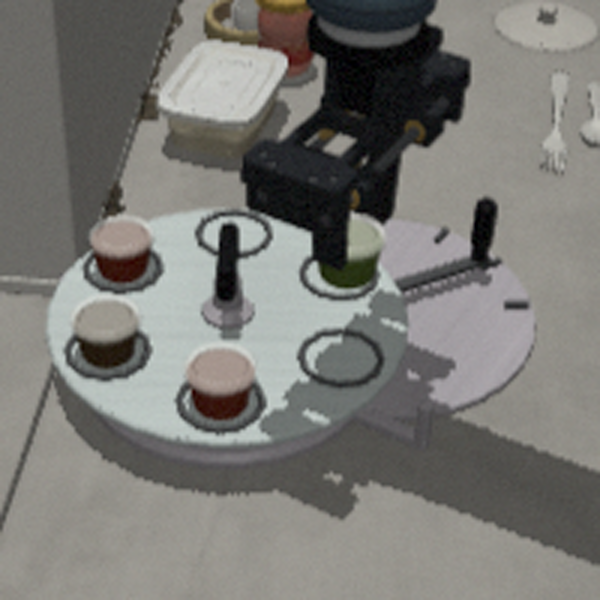

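The pot is held upright and the pointer seat appears at (341,358) in the crop, within 1 px of the computed spot. I'll lower it straight in.

Emit:
send_rows(
  series=[
    [0.4,-1.5,-1,40,0],
    [0.4,-1.5,-1,65,0],
    [0.4,-1.5,-1,73,0],
    [0.4,-1.5,-1,78,0],
    [0.4,-1.5,-1,81,0],
    [0.4,-1.5,-1,81,0],
  ],
)

```text
clock: 14.55
tool_pos: [0.5001, -0.0069, 0.0815]
tool_rot: [0.286, 3.128, 0.0]
ft_force: [0.1, -0.6, -0.8]
gripper_width: 0.0521
```

```bash
python3 -c "
from h import *
to((.499,-.0063,.0793))"
```

```text
at [ 0.5001 -0.0069  0.0815] yaw x 169.5 w 0.0521 t 14.55 f [ 0.1 -0.6 -0.8] q7 1.56
(0.499, -0.0063, 0.0793) [1.2 0.4 2.2]
```

No contact force yet and the height is right, with about 2 mm to go.

Emit:
send_rows(
  series=[
    [0.4,0.5,0,1.5,0],
    [0.4,0.5,0,2,0],
    [0.75,0.5,0,2,0],
    [0.85,0.5,0,2,0],
    [0.85,0.5,0,2,0],
    [0.85,0.5,0,-25,0],
    [0.85,0.5,0,-75,0],
    [0.85,0.5,0,-110,0],
    [0.85,0.5,0,-110,0],
  ],
)

```text
clock: 15.68
tool_pos: [0.5011, -0.0069, 0.1934]
tool_rot: [0.286, 3.123, 0.002]
ft_force: [0.8, -0.1, 0.3]
gripper_width: 0.0751
```

```bash
python3 -c "
from h import *
to((.4432,-.2005,.18),(.4432,-.2005,.068))"
```

```text
at [ 0.5011 -0.0069  0.1934] yaw x 169.5 w 0.0751 t 15.675 f [ 0.8 -0.1  0.3] q7 1.48
(0.4432, -0.2005, 0.18) [  21.8 -200.9   12.9]
(0.4432, -0.2005, 0.068) [  22.4 -201.1  124.9]
```

Emit:
send_rows(
  series=[
    [0.6,22,-201,0,0],
    [0.6,22,-201,0,0],
    [0.6,22,-201,0,0],
    [0.6,22,-201,0,0],
    [0.6,22,-201,0,0],
    [0.6,22,-201,10,0],
  ],
)

```text
clock: 16.42
tool_pos: [0.4422, -0.1988, 0.1806]
tool_rot: [0.282, 3.128, 0.001]
ft_force: [-0.4, 1.2, -0.3]
gripper_width: 0.0527
```

```bash
python3 - <<'E'
from h import *
d=grab('side')
a=cv2.resize(grab('top')['img'][150:305,270:430,::-1],None,fx=2.4,fy=2.4,interpolation=2)
b=cv2.resize(d['img'][140:340,230:430,::-1],None,fx=2,fy=2,interpolation=2)
o=np.zeros((400,800,3),'uint8');o[:a.shape[0],:a.shape[1]]=a;o[:400,400:]=b;cv2.imwrite('pics/q.png',o)
to((.4432,-.2005,.069))
E
```

```text
at [ 0.441  -0.1984  0.1796] yaw x 169.7 w 0.053 t 16.525 f [0.7 0.1 0.5] q7 1.92
(0.4432, -0.2005, 0.069) [ -2.8  -1.8 110.6]
```

View pics/q.png

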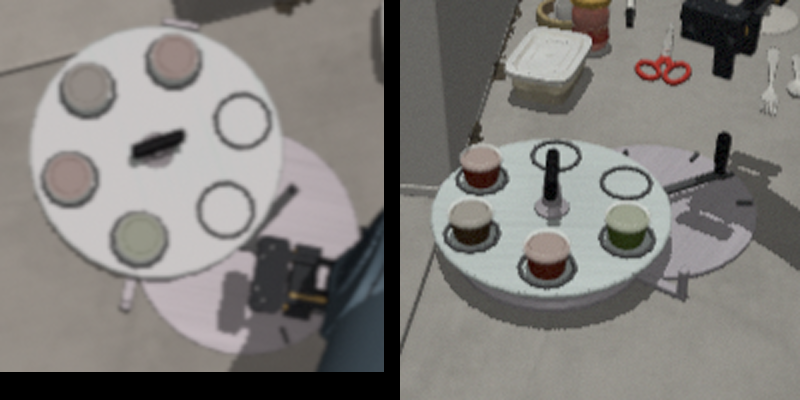

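The new pot sits upright in the pointer seat, at (140,238) in the left crop and (627,225) in the right one. The other three are seated. Now the lever.

Emit:
send_rows(
  series=[
    [0.6,-2,-2,60,0],
    [0.6,-2,-2,110,0],
    [0.6,-2,-2,110,0],
    [0,-2,-2,110,0],
    [0,-2,-2,110,0],
    [0,-2,-2,110,0],
    [0,-2,-2,110,0],
  ],
)

```text
clock: 17.4
tool_pos: [0.4459, -0.2006, 0.0724]
tool_rot: [0.283, 3.124, 0.004]
ft_force: [3.3, 5.3, 4.6]
gripper_width: 0.017
```

```bash
python3 - <<'E'
from h import *
s=arm.observe();v=np.array(s['tool_pos'][:2])-[.5035,-.128];print(np.linalg.norm(v),-np.arctan2(v[1],v[0])-np.radians(100.5))
L=[]
for a in (.4,.3,.2,.1,0,-.03):
    t=np.radians(-100.5)-a; L.append((.5035+.095*np.cos(t),-.128+.095*np.sin(t),.069))
to(*L)
E
```

```text
0.09262239804308203 0.4875634561602129
at [ 0.4459 -0.2006  0.0724] yaw x 169.6 w 0.017 t 17.4 f [3.3 5.3 4.6] q7 2.04
(np.float64(0.4511789846098305), np.float64(-0.20729382919585643), 0.069) [-6.4 -5.7  3.4]
(np.float64(0.45935654564283807), np.float64(-0.21212107605955338), 0.069) [-15.3  -9.    3.4]
(np.float64(0.46797517347989637), np.float64(-0.21610781293799403), 0.069) [-24.5 -11.3   3.4]
(np.float64(0.47694875364059713), np.float64(-0.21921420567412897), 0.069) [-33.9 -12.8   3.5]
(np.float64(0.4861876250782459), np.float64(-0.22140921621857568), 0.069) [-43.3 -13.3   3.5]
(np.float64(0.48899727122668485), np.float64(-0.22188647856921495), 0.069) [-46.2 -13.3   3.5]
```

Emit:
send_rows(
  series=[
    [0,-8,-5,0,0],
    [0,-17,-8.5,0,0],
    [0,-26,-11,0,0],
    [0,-35,-12.5,0,0],
    [0,-42,-13,0,0],
    [0,-48,-13,0,0],
    [0,-50,-13,0,0],
    [0,-50,-13,0,0],
  ],
)

```text
clock: 18.4
tool_pos: [0.4875, -0.2213, 0.0717]
tool_rot: [-0.284, -3.123, -0.009]
ft_force: [-7.8, 9.7, 15.6]
gripper_width: 0.0168
```

```bash
python3 - <<'E'
from h import *
s=arm.observe();v=np.array(s['tool_pos'][:2])-[.5035,-.128];print(np.linalg.norm(v),-np.arctan2(v[1],v[0])-np.radians(100.5))
to()
E
```

```text
0.09465889921152841 -0.013103876598917763
at [ 0.4875 -0.2213  0.0717] yaw x 169.6 w 0.0168 t 18.4 f [-7.8  9.7 15.6] q7 2.03
```

The lever is against its stop, at about 0 rad with 8 N pushing back. I'll release and lift.

Emit:
send_rows(
  series=[
    [0.5,0,0,0,0],
    [0.5,0,0,0,0],
    [0.5,0,0,0,0],
    [0.5,0,0,-50,0],
    [0.5,0,0,-100,0],
    [0.5,0,0,-150,0],
    [0.5,0,-120,-150,0],
    [0.5,0,-120,-150,0],
    [0.5,0,-120,-150,0],
    [0.5,0,-120,-150,0],
  ],
)

```text
clock: 19.65
tool_pos: [0.4677, -0.3425, 0.2208]
tool_rot: [-0.287, -3.128, -0.001]
ft_force: [0.5, 0.2, -0.3]
gripper_width: 0.044
```

```bash
python3 - <<'E'
from h import *
to()
d=grab('side');e=grab('top')
a=cv2.resize(e['img'][150:305,190:430,::-1],None,fx=1.66,fy=1.66,interpolation=2)
b=cv2.resize(d['img'][140:440,180:430,::-1],None,fx=1.6,fy=1.6,interpolation=2)
o=np.zeros((480,800,3),'uint8');o[:a.shape[0],:a.shape[1]]=a;o[:480,400:]=b;cv2.imwrite('pics/z.png',o)
E
```

```text
at [ 0.4677 -0.3425  0.2208] yaw x 169.5 w 0.044 t 19.65 f [ 0.5  0.2 -0.3] q7 2.16
```

View pics/z.png

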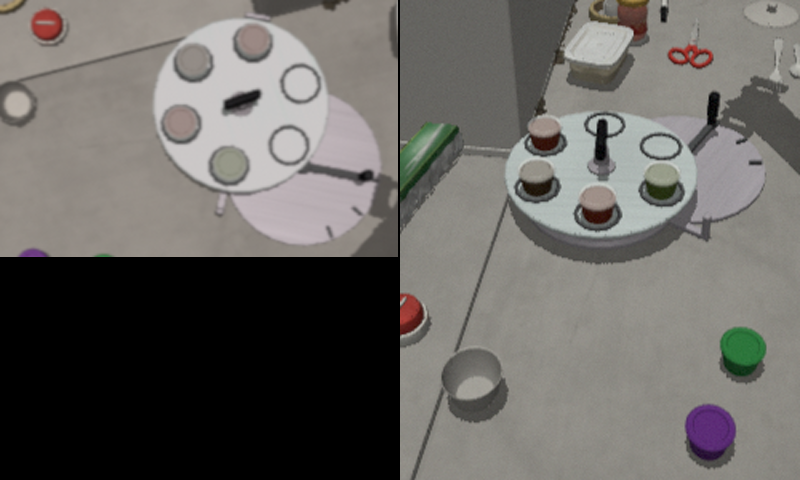

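All four pots are seated and the lever is at the locked mark, with its grip at (365,175) in the left crop. I'll run the start measurement on the lever once more and hand in.

```bash
python3 - <<'E'
from h import *
g=cv2.cvtColor(grab('top')['img'],cv2.COLOR_RGB2GRAY)[235:300,365:425]
n,l,st,ce=cv2.connectedComponentsWithStats((g<70).astype('uint8'));i=1+np.argmax([np.hypot(*(c-[43,21]))<8 for c in ce[1:]])
print(ce[i]+[365,235],st[i],'start 408.38 256.16')
print(arm.close_job())
E
```

```text
[409.47916667 255.8125    ] [40 18 10  6 48] start 408.38 256.16
the job is handed in; nothing more can be done
None
```

The pale-lidded pot is upright in seat1 at the pointer, and the lever is back at locked. I handed the job in at about 20 s of the 67 s allowed. The steps were lever to the middle mark, table one place clockwise, pot into the seat, then lever back against its stop.

- **Final pictures:** all four pots sit in their seats. The timer, cup, and green and purple pots look undisturbed. The gripper was clear, with no force reading.
- **Lever at locked:** the grip is within about 1 px of its start position. The last reading while holding it was -0.01 rad, with about 8 N pushing back from the stop.
- **Table:** the picture after the turn shows a full place of rotation, and the locked lever fits with the table being clicked in. I had no direct reading of its angle.

**One slip:** while letting go of the lever at the middle mark, I sent wrong shifts and the open gripper jerked up to about 46 mm. My checks of the lever afterwards disagreed slightly. The lever's line gave about 0.49 rad and the grip top 0.57 rad, which reads about 0.02 high. In the picture the lever pointed at the middle rib, so I left it there.

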